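# Pulse the spice grinder

### The job

The two lids of the grinder set have dried on the draining board: cover the blue-banded cup with the blue lid and let go of it, then fit the orange lid in the orange-banded grinder: lower it straight in with its two lugs through the two slots in the rim until the lid lies flat on the rim, and twist it clockwise (seen from above) against the spring until its pointers stand at the green pulse marks, about half way to the lock. Never turn it on into the red latches, where it would click into continuous running, and leave the other things alone. Finish holding: the lid springs back if released, so the program ends with the gripper still gripping the lid and keeping it at the pulse marks.

Things in the scene. Friction and masses are not known exactly. Their poses are not given: they have to be found in the camera images.
- grinder: White cordless spice grinder with an orange band, fixed on the worktop; 117 mm across the foot, 105 mm at the rim. Origin: centre of its underside, z up. Flat rim at 120 mm height. Its mouth is 70 mm across (a ledge 10 mm thick over a lug channel of 41 mm radius). A fully seated lid lies flat on the rim on the grinder's axis, its origin 102 mm above this one, and turns only clockwise.
- open_mark (a point): On the grinder's axis at rim height (120 mm). Its x axis, which is the grinder's, points to a black dot on the rim; another dot is opposite. At both dots a slot 20 mm wide cuts the ledge. A lid goes in only with its x axis along this x axis, either way round, within about 0.12 rad, and within about 3 mm of the centre.
- pulse_mark (a point): On the grinder's axis at rim height; its x axis points to one of the two opposite green bars on the rim (pulse), 0.524 rad (30 degrees) clockwise from above of the open mark's. The lid is at pulse when its x axis lies along this one, either way round.
- switch_ring (a joint): Sprung ring in the lug channel (rad; 0 at rest, grows clockwise from above). The lugs meet it after about 0.16 rad of turn and push it along: it reads the lid's turn from the open mark less about 0.16, so about 0.36 at pulse. It resists with 0.06 N m at first, 0.10 N m at pulse, and turns a released lid back.
- lock_latch (a joint): One of two opposite red sprung slides with round noses outside the rim, 0.95 rad clockwise of the open mark's x axis (m; 0 at rest, grows outward; its twin is half a turn on). The lid's ears meet them at about 0.8 rad of turn, push them out by about 3 mm each and click past at about 0.95 rad: the lock, not wanted here.
- orange_lid: Orange lid, for the grinder; 0.12 kg, 92 mm across, upright. Origin: centre of its underside, z up. Grey plug 64 mm across, 18 mm high, foot tapered to 57; at its foot two lugs to 38 mm from the axis along +x and -x, 12 mm wide; flange at 18 to 24 mm height; on it the grip bar (pinch it across y): 54 mm along x, 20 mm thick, top at 55.5 mm. White-lined ears, the pointers, to 50 mm along +x and -x.
- blue_lid: Blue lid, for the blue-banded cup. Same shape, size, weight, origin and axes as the orange lid: grip bar 54 mm along x, 20 mm thick in y, from 24 to 55.5 mm height.
- blue_cup: Spare cup: white, round, blue band below the rim, 88 mm across, 80 mm tall, loose, 0.35 kg. Origin: centre of its underside, z up. Plain mouth 80 mm across, no slots: the lid may lie in it at any yaw. Covered, the lid's flange lies on the rim, the lid's origin 62 mm above the cup's.
- red_capped_jar: Bystander: a clear spice jar with a red cap, 47 mm across, 97 mm tall, loose; origin: centre of its underside. Leave it where it is.
- garlic: Bystander: a bulb of garlic, 56 mm across and tall, loose; origin: centre of its underside. Leave it where it is.
- garlic_b: Bystander: another bulb of garlic, about 60 mm across, 58 mm tall, loose; origin: centre of its underside. Leave it where it is.
- coffee_mug: Bystander: a speckled white mug, 78 mm across (112 mm with its handle), 98 mm tall, loose; origin: centre of its underside. Leave it where it is.
- pepper_mill: Bystander: a dark turned wooden pepper mill, 58 mm across, 150 mm tall, loose; origin: centre of its underside. Leave it where it is.

How it is judged:
By the outcome, as a careful person would: the job done as asked, in the order asked, and still so for the second after the job is handed in, while the arm keeps its last pose, push and grip.
It also fails if it takes over 51 s, if anything falls off the work surface, if the arm or the gripper's body presses on something with over 40 N, if the wrist force passes 120 N, or if a joint passes its speed limit or range.

### The arm

A 6-joint arm with a two-finger parallel gripper is mounted at the origin on a cart in front of the work surface, level with it; the furniture and walls round the work are solid. World frame = base frame: x ahead of the robot, y to its left, z up, the work surface at z = 0. Lengths are in m, angles in rad, forces in N, time in s.
With the tool pointing down it reaches from about 0.35 to 0.725 m from the base axis. Payload 6 kg.
Tool frame: the origin (TCP) lies where the fingers leave the gripper's body, on its centre line; the fingertips stand 73 mm ahead of it and the grasp point (between the pads) lies 54 mm ahead of it (nose_length is the distance from the TCP to the fingertips, in m); z points along the fingers, y is the line along which they close (so a half turn about z gives the same grasp; the last joint's range is limited). The gripper opens to 85 mm and grips with 20 to 120 N. Pads are 22 mm wide; open, the fingers measure 114 mm over their backs; the gripper's body (76 mm by 85 mm) begins 54 mm behind the grasp point. The pads swing forward as they close: fully open they stand 13 mm farther back than shut.
Start: joints at [1.581, 0.04, 0.085, 0, -1.615, -0.334], TCP at [0.191, 0.569, 0.304] pointing down, gripper open.
Joint ranges: [-2.56, 2.56], [-1.29, 2.01], [-1.08, 1.49], [-3.29, 1.98], [-2.81, -0.18], [-2.99, 2.99]. Speed limits (rad/s): [2.57, 2.57, 3.01, 3.14, 3.14, 3.14].

### API

Orientations are given as a unit quaternion [w, x, y, z].
In Python, from cell import get_obs, camera, sign_off, nose_length gives the robot as it stands.
- The arm moves only by the shell command python3 -m crank 'ROWS' [OPENING] [FORCE]. ROWS is JSON, a list of rows, each an object of numbers: "x", "y", "z": the shift along the tool's x, y, z in m; "turn": the turn about the tool's z in rad. In form: [{"x": .., "y": .., "z": .., "turn": ..}, ...]. A call has 1 to 10 rows; each row is the pose to reach, as a shift and turn from the pose commanded when the call began, along the tool's axes at that moment; what a row does not reach only later rows make up. A row lasts 1/8 s, in which the tool goes at most 62.5 mm and 10.7 degrees, less where a joint would pass 70% of its speed; a pose out of reach is approached as far as the arm can. A call with a gripper value outside its range is refused whole. OPENING is the finger opening in m, from 0 to 0.0854, set as the call begins (- or left out, the last holds). The fingers move at their own pace and stop on an object; FORCE is the grip in N (left out, the last holds). Time passes only in rows, so rows that repeat a pose let the fingers close. It gives the time, the measured TCP pose, the force, the opening and the grip force at its end, in the units of the state.
- get_obs(): the state, without advancing time (a new reading comes with each control period).
- camera(name): name is "scene" or "top"; returns a dict with "image" (420x560x3 uint8, red, green, blue), "fx", "fy", "cx", "cy" (pixels), "T" (4x4, takes a point from camera to world coordinates). Camera axes: x right, y down, z forward; pixel columns grow to the right and rows downward; lengths in m; the calibration is good to about 2 mm. A picture is of the moment at which its call begins. There is no depth.
- sign_off(): hands the job in; it is judged then, once.
The state is a dict: "t": time; "q": joint angles; "qvel": joint speeds; "effort": joint torques, N m; "tool_pos": TCP position; "orientation": TCP orientation; "force": force on the tool from outside, world axes, zero at the start; "moment": the same for the moment, N m; "finger_gap": finger opening in m; "finger_force": force on a finger pad.
Only numpy, scipy, OpenCV 4.12 (cv2) and the standard library are available. Lean on these libraries where they do the work, as an engineer would, in place of code of your own. Each camera call takes 0.05 s, during which the arm holds its last target. There are 200 camera calls.

## Working session

There is one attempt and no reset: what is moved stays moved. The work goes in short steps, Python scripts to look and compute and a shell command to move; the robot and the scene stay as the last step left them, time stands still between calls to the robot, and variables do not carry over. Pictures are saved under pics/ and viewed, at most 10 in all, crops included, and the job is handed in when it is done.

```bash
ls; mkdir -p pics; python3 - <<'E'
from cell import *
import cv2,numpy as np
o=get_obs();print(o)
for n in("scene","top"):
    c=camera(n);cv2.imwrite(f"pics/{n}0.png",cv2.resize(c["image"][:,:,::-1],(800,600),interpolation=cv2.INTER_CUBIC));print(n,c["fx"],c["fy"],c["cx"],c["cy"],c["T"].tolist() if hasattr(c["T"],"tolist") else c["T"])
print(nose_length)
E
```

```text
pics
{'t': 0.0, 'q': array([ 1.58071184e+00,  4.08280198e-02,  8.38155208e-02, -4.49365615e-04,
       -1.61549229e+00, -3.33696354e-01]), 'qvel': array([ 0.00191475, -0.0009817 , -0.00062273,  0.00117593,  0.00062813,
       -0.0008387 ]), 'effort': array([-3.94105682e-04, -3.68189907e+01,  3.47410655e+01,  6.93222374e+00,
       -5.29525641e-03,  7.11781183e-06]), 'tool_pos': array([0.19074772, 0.56866781, 0.30287496]), 'orientation': array([ 8.80028554e-04,  9.86925543e-01, -1.61174414e-01, -7.51214579e-05]), 'force': array([0.21353521, 0.25158187, 0.69163945]), 'moment': array([ 0.01712369, -0.01005658, -0.01803036]), 'finger_force': 0.0, 'finger_gap': 0.08581140272189956}
scene 469.4834961941124 469.4834961941124 275.44982349909196 207.37594221968104 [[-0.8069087837818437, -0.33834569794852326, 0.48416980836833723, -0.15626033540390327], [-0.5906225896047018, 0.47319389139627566, -0.6536455444611289, 1.09875166359121], [-0.00794803776675943, -0.8133939573324701, -0.5816589197035337, 0.9826782622166952], [0.0, 0.0, 0.0, 1.0]]
top 501.4214500698761 501.4214500698761 270.80281174738593 218.47791843747132 [[0.0015244364494361577, -0.9963156469821582, 0.08574851410977917, 0.4547278503599145], [-0.9999416703126283, -0.0006018566436271959, 0.010783957574644926, 0.08931256475902881], [-0.010692617355112385, -0.08575995188375453, -0.996258449694151, 1.4556720705847863], [0.0, 0.0, 0.0, 1.0]]
0.0726
```

View pics/top0.png

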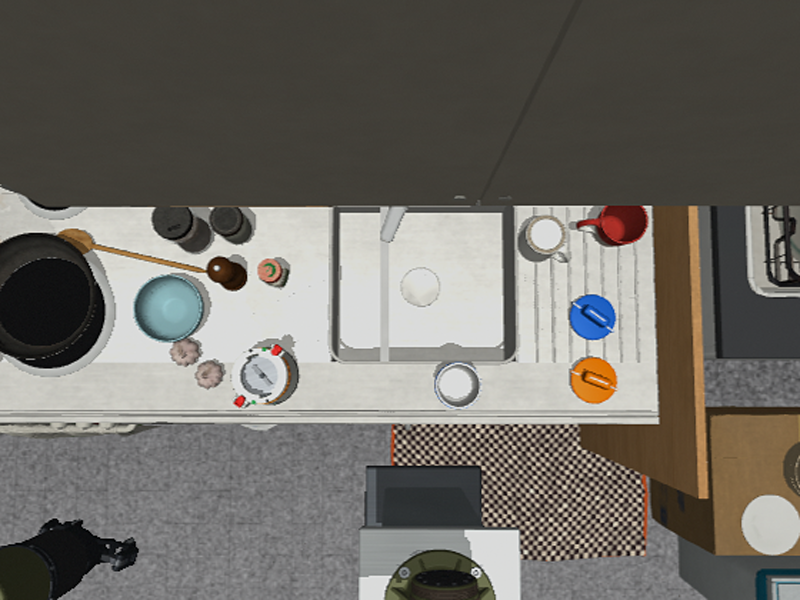

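View pics/scene0.png

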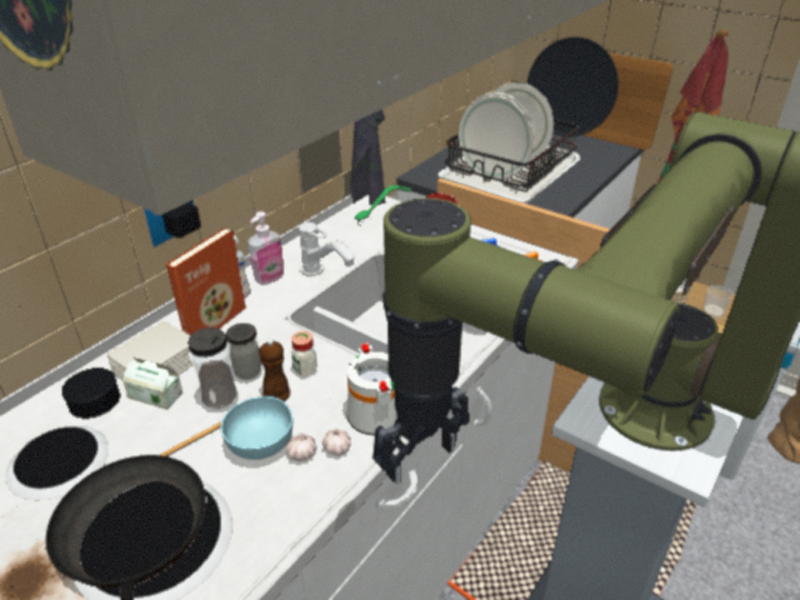

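```bash
cat > h.py <<'E'
from cell import *
import cv2,numpy as np
def ray(c,u,v,z):
    T=np.array(c["T"]);d=T[:3,:3]@[(u-c["cx"])/c["fx"],(v-c["cy"])/c["fy"],1];p=T[:3,3]
    return p+d*(z-p[2])/d[2]
def proj(c,P):
    T=np.array(c["T"]);q=T[:3,:3].T@(np.array(P)-T[:3,3]);return c["fx"]*q[0]/q[2]+c["cx"],c["fy"]*q[1]/q[2]+c["cy"]
def crop(im,u,v,w=57,h=43,k=7):
    u0,v0=int(u-w/2),int(v-h/2)
    print("tile origin",u0,v0)
    return cv2.resize(im[v0:v0+h,u0:u0+w,::-1],(w*k,h*k),interpolation=cv2.INTER_CUBIC)
E
python3 - <<'E'
from h import *
c=camera("top");im=c["image"]
t=[crop(im,u*.7,v*.7) for u,v in((592,317),(594,380),(457,384),(263,375))]
cv2.imwrite("pics/t1.png",np.vstack([np.hstack(t[:2]),np.hstack(t[2:])]))
# colour masks
hsv=cv2.cvtColor(im,cv2.COLOR_RGB2HSV)
for n,lo,hi,b in(("blue",(100,120,60),(125,255,255),(385,200,445,245)),("orange",(5,130,90),(20,255,255),(385,245,445,290))):
    m=cv2.inRange(hsv,lo,hi);k=np.zeros_like(m);k[b[1]:b[3],b[0]:b[2]]=m[b[1]:b[3],b[0]:b[2]]
    cs=max(cv2.findContours(k,cv2.RETR_EXTERNAL,cv2.CHAIN_APPROX_NONE)[0],key=cv2.contourArea)
    print(n,cv2.minEnclosingCircle(cs),ray(c,*cv2.minEnclosingCircle(cs)[0],.024))
E
```

```text
tile origin 385 200
tile origin 387 244
tile origin 291 247
tile origin 155 241
blue ((414.5569763183594, 221.7341766357422), 16.131309509277344) [ 0.5688678  -0.30572783  0.024     ]
orange ((414.5402526855469, 266.4040222167969), 16.80815315246582) [ 0.44187813 -0.30276117  0.024     ]
```

View pics/t1.png

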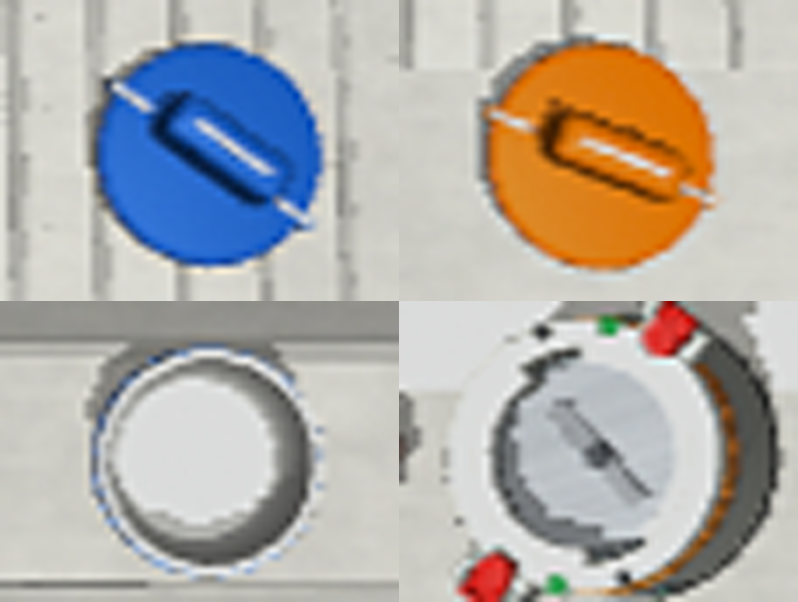

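```bash
cat >> h.py <<'E'
E
python3 - <<'E'
from h import *
c=camera("top")
f=lambda o,p,off,z:ray(c,o[0]+(p[0]-off[0]+.5)/7-.5,o[1]+(p[1]-off[1]+.5)/7-.5,z)
def line(n,o,off,a,b,z):
    A,B=f(o,a,off,z),f(o,b,off,z);print(n,(A+B)/2,np.linalg.norm(A-B),np.arctan2(*(B-A)[1::-1]))
line("blue",(385,200),(0,0),(113,85),(310,226),.024)
line("bluebar",(385,200),(0,0),(197,120),(274,175),.0555)
print(f((385,200),(209,154),(0,0),.024))
line("or",(387,244),(399,0),(489,112),(713,202),.024)
line("orbar",(387,244),(399,0),(581,142),(670,176),.0555)
print(f((387,244),(601,155),(399,0),.024))
print("cup",f((291,247),(206,462),(0,301),.075))
line("dots",(155,241),(399,301),(542,331),(624,577),.12)
line("green",(155,241),(399,301),(609,325),(557,584),.12)
o=get_obs();w,x,y,z=o["orientation"]
print("tool x dir", np.arctan2(2*(x*y+w*z),1-2*(y*y+z*z)))
E
```

```text
blue [ 0.56877892 -0.30629595  0.024     ] 0.09762788511441534 -2.202426528842933
bluebar [ 0.56942973 -0.30727875  0.0555    ] 0.037289151293782616 -2.2017929389320203
[ 0.56933377 -0.30537297  0.024     ]
or [ 0.44304797 -0.30523335  0.024     ] 0.09659056099756258 -1.9541936577776955
orbar [ 0.44251062 -0.30625794  0.0555    ] 0.037279455912877256 -1.9368690035203444
[ 0.44382835 -0.30531605  0.024     ]
cup [ 0.43328611 -0.03061524  0.075     ]
dots [0.45240128 0.34280711 0.12      ] 0.09864038087180078 -2.8027807549249775
green [0.45221768 0.34272478 0.12      ] 0.09969028741676242 2.9587103136231363
tool x dir -0.32377596551975113
```

```bash
cat >> h.py <<'E'
def rel(x,y,z,th):
    o=get_obs();w,a,b,d=o["orientation"];t=np.arctan2(2*(a*b+w*d),1-2*(b*b+d*d))
    R=np.array([[1-2*(b*b+d*d),2*(a*b-w*d),2*(a*d+w*b)],[2*(a*b+w*d),1-2*(a*a+d*d),2*(b*d-w*a)],[2*(a*d-w*b),2*(b*d+w*a),1-2*(a*a+b*b)]])
    s=R.T@(np.array([x,y,z])-o["tool_pos"])
    print("t",round(o["t"],2),"pos",o["tool_pos"].round(4),"th",t.round(4),"gap",o["finger_gap"].round(4),"F",o["force"].round(1),"M",o["moment"].round(2),"q",o["q"].round(2))
    print("-> shift",s.round(4),"turn",((t-th+np.pi)%(2*np.pi)-np.pi).round(4))
E
python3 -c "
from h import *
rel(.569,-.306,.22,-2.20)"
```

```text
Traceback (most recent call last):
  File "h.py", line 16, in rel
    print("t",round(o["t"],2),"pos",o["tool_pos"].round(4),"th",t.round(4),"gap",o["finger_gap"].round(4),"F",o["force"].round(1),"M",o["moment"].round(2),"q",o["q"].round(2))
                                                                                 ^^^^^^^^^^^^^^^^^^^^^
AttributeError: 'float' object has no attribute 'round'
```

```bash
sed -i 's/o\["finger_gap"\].round(4)/round(o["finger_gap"],4),o["finger_force"]/' h.py
python3 -c "
from h import *
rel(.569,-.306,.22,-2.20)"
```

```text
t 0.2 pos [0.1908 0.5687 0.3032] th -0.3238 gap 0.0852 0.0 F [-0.1 -0.1  0.3] M [-0.01 -0.02 -0.02] q [ 1.58  0.04  0.08 -0.   -1.62 -0.33]
-> shift [0.6368 0.7089 0.0841] turn 1.8762
```

```bash
python3 -m crank '[{"x":0.03,"y":0.03,"z":0,"turn":0.1},{"x":0.07,"y":0.075,"z":0,"turn":0.25},{"x":0.11,"y":0.12,"z":0,"turn":0.4},{"x":0.15,"y":0.165,"z":0,"turn":0.55},{"x":0.19,"y":0.21,"z":0,"turn":0.7},{"x":0.23,"y":0.255,"z":0,"turn":0.85},{"x":0.27,"y":0.3,"z":0,"turn":1.0},{"x":0.31,"y":0.345,"z":0,"turn":1.15},{"x":0.35,"y":0.39,"z":0,"turn":1.3},{"x":0.39,"y":0.435,"z":0,"turn":1.4}]' 0.085 40
python3 -c "
from h import *
rel(.569,-.306,.22,-2.20)"
```

```text
t: 1.45
tool_pos: [0.4224, 0.0303, 0.3042]
orientation: [0.001, -0.65, 0.76, -0.0]
force: [0.8, 0.7, -0.5]
finger_gap: 0.0849
finger_force: 0.0
t 1.45 pos [0.4224 0.0303 0.3042] th -1.7273 gap 0.0849 0.0 F [ 0.8  0.7 -0.5] M [ 0.09 -0.13 -0.04] q [ 0.55 -0.45 -0.33 -0.   -1.69 -0.71]
-> shift [ 0.3095 -0.1971  0.0841] turn 0.4727
```

```bash
python3 -m crank '[{"x":0.05,"y":-0.032,"z":0.01,"turn":0.08},{"x":0.1,"y":-0.064,"z":0.02,"turn":0.16},{"x":0.15,"y":-0.096,"z":0.035,"turn":0.24},{"x":0.2,"y":-0.128,"z":0.05,"turn":0.32},{"x":0.25,"y":-0.16,"z":0.07,"turn":0.4},{"x":0.29,"y":-0.185,"z":0.084,"turn":0.45},{"x":0.3095,"y":-0.197,"z":0.084,"turn":0.473},{"x":0.3095,"y":-0.197,"z":0.084,"turn":0.473}]'
python3 -c "
from h import *
rel(.569,-.306,.101,-2.20)"
```

```text
t: 2.45
tool_pos: [0.5696, -0.305, 0.2184]
orientation: [-0.001, -0.454, 0.891, 0.001]
force: [0.6, 0.0, 0.2]
finger_gap: 0.0852
finger_force: 0.0
t 2.45 pos [ 0.5696 -0.305   0.2184] th -2.1991 gap 0.0852 0.0 F [0.6 0.  0.2] M [0.03 0.05 0.02] q [-0.18  0.17  0.07  0.   -1.47 -0.45]
-> shift [ 0.001  -0.0004  0.1174] turn 0.0009
```

```bash
python3 -m crank '[{"z":0.04},{"z":0.08},{"z":0.1},{"z":0.11},{"z":0.1165},{"z":0.1165}]'
python3 -m crank '[{},{},{},{},{},{}]' 0.01 50
python3 -c "
from h import *
rel(.569,-.306,.101,-2.20)"
```

```text
t 2.45 pos [ 0.5696 -0.305   0.2184] th -2.1991 gap 0.0852 0.0 F [0.6 0.  0.2] M [0.03 0.05 0.02] q [-0.18  0.17  0.07  0.   -1.47 -0.45]
-> shift [ 0.001  -0.0004  0.1174] turn 0.0009invalid input at $[0]: expected keys x, y, z, turn
invalid input at $[0]: expected keys x, y, z, turn
```

```bash
python3 -m crank '[{"x":0,"y":0,"z":0.04,"turn":0},{"x":0,"y":0,"z":0.08,"turn":0},{"x":0,"y":0,"z":0.1,"turn":0},{"x":0,"y":0,"z":0.11,"turn":0},{"x":0,"y":0,"z":0.1165,"turn":0},{"x":0,"y":0,"z":0.1165,"turn":0}]'
python3 -m crank '[{"x":0,"y":0,"z":0,"turn":0},{"x":0,"y":0,"z":0,"turn":0},{"x":0,"y":0,"z":0,"turn":0},{"x":0,"y":0,"z":0,"turn":0},{"x":0,"y":0,"z":0,"turn":0},{"x":0,"y":0,"z":0,"turn":0}]' 0.01 50
python3 -c "
from h import *
rel(.569,-.306,.101,-2.20)"
```

```text
t: 3.2
tool_pos: [0.5701, -0.3036, 0.1042]
orientation: [0.0, -0.455, 0.89, -0.0]
force: [0.7, 0.4, 0.5]
finger_gap: 0.0848
finger_force: 0.0
t: 3.95
tool_pos: [0.57, -0.3037, 0.1039]
orientation: [0.0, -0.455, 0.89, -0.0]
force: [0.1, 0.1, 2.1]
finger_gap: 0.0189
finger_force: 49.4
t 3.95 pos [ 0.57   -0.3037  0.1039] th -2.1967 gap 0.0189 49.35500085353851 F [0.1 0.1 2.1] M [ 0.12 -0.11  0.05] q [-0.18  0.22 -0.08  0.   -1.26 -0.45]
-> shift [ 0.0025 -0.0006  0.0029] turn 0.0033
```

```bash
python3 -c "
from h import *
rel(.4348,-.0286,.224,-2.197)"
```

```text
t 3.95 pos [ 0.57   -0.3037  0.1039] th -2.1967 gap 0.0189 49.35500085353851 F [0.1 0.1 2.1] M [ 0.12 -0.11  0.05] q [-0.18  0.22 -0.08  0.   -1.26 -0.45]
-> shift [-0.1437  0.2706 -0.1203] turn 0.0003
```

```bash
python3 -m crank '[{"x":0,"y":0,"z":-0.03,"turn":0},{"x":0,"y":0,"z":-0.07,"turn":0},{"x":-0.01,"y":0.02,"z":-0.1,"turn":0},{"x":-0.035,"y":0.065,"z":-0.12,"turn":0},{"x":-0.06,"y":0.113,"z":-0.12,"turn":0},{"x":-0.085,"y":0.16,"z":-0.12,"turn":0},{"x":-0.11,"y":0.207,"z":-0.12,"turn":0},{"x":-0.13,"y":0.245,"z":-0.12,"turn":0},{"x":-0.14,"y":0.264,"z":-0.12,"turn":0},{"x":-0.1437,"y":0.2706,"z":-0.12,"turn":0}]'
python3 -m crank '[{"x":0,"y":0,"z":0,"turn":0},{"x":0,"y":0,"z":0,"turn":0}]'
python3 - <<'E'
from h import *
rel(.4348,-.0286,.166,-2.197)
c=camera("top");s=camera("scene")
a=cv2.resize(c["image"][225:305,265:375,::-1],None,fx=5,fy=5,interpolation=2)
cv2.imwrite("pics/cup1.png",a)
E
```

```text
t: 5.2
tool_pos: [0.434, -0.0276, 0.223]
orientation: [-0.0, -0.456, 0.89, 0.0]
force: [1.2, -0.3, -1.8]
finger_gap: 0.0192
finger_force: 49.3
t: 5.45
tool_pos: [0.4348, -0.0291, 0.2231]
orientation: [-0.0, -0.455, 0.891, -0.0]
force: [0.2, -0.6, -2.1]
finger_gap: 0.0189
finger_force: 49.3
t 5.45 pos [ 0.4348 -0.0291  0.2231] th -2.1976 gap 0.0189 49.27574336528778 F [ 0.2 -0.6 -2.1] M [ 0.   -0.01 -0.03] q [ 0.4  -0.42 -0.46  0.   -1.53 -1.03]
-> shift [-0.0005  0.0003  0.0571] turn -0.0006
```

View pics/cup1.png

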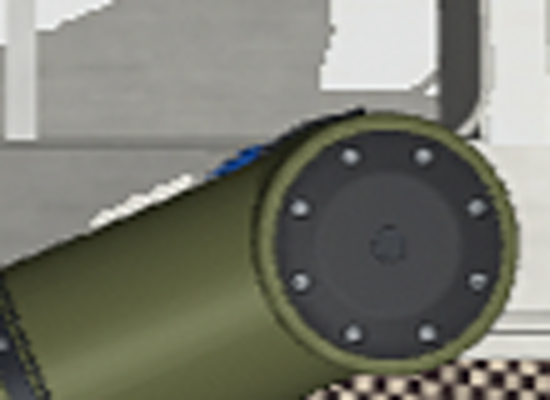

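The arm hides the cup from above (only a sliver of blue lid at (240,160)); I lower by the measured position and watch the force.

```bash
python3 -m crank '[{"x":0,"y":0,"z":0.02,"turn":0},{"x":0,"y":0,"z":0.035,"turn":0},{"x":0,"y":0,"z":0.045,"turn":0},{"x":0,"y":0,"z":0.052,"turn":0},{"x":0,"y":0,"z":0.055,"turn":0},{"x":0,"y":0,"z":0.055,"turn":0}]'
python3 -m crank '[{"x":0,"y":0,"z":0.001,"turn":0},{"x":0,"y":0,"z":0.002,"turn":0},{"x":0,"y":0,"z":0.002,"turn":0}]'
```

```text
t: 6.3
tool_pos: [0.4346, -0.0287, 0.1685]
orientation: [-0.0, -0.455, 0.89, -0.0]
force: [-1.0, -0.8, -1.8]
finger_gap: 0.0192
finger_force: 49.3
t: 6.68
tool_pos: [0.4347, -0.0286, 0.1665]
orientation: [0.0, -0.455, 0.89, -0.0]
force: [-0.1, -2.2, -1.8]
finger_gap: 0.0188
finger_force: 49.4
```

Nearly seated; release, then lift straight up.

```bash
python3 -m crank '[{"x":0,"y":0,"z":0.001,"turn":0},{"x":0,"y":0,"z":0.001,"turn":0}]'
python3 -m crank '[{"x":0,"y":0,"z":0,"turn":0},{"x":0,"y":0,"z":0,"turn":0},{"x":0,"y":0,"z":0,"turn":0},{"x":0,"y":0,"z":0,"turn":0}]' 0.085
python3 -m crank '[{"x":0,"y":0,"z":-0.02,"turn":0},{"x":0,"y":0,"z":-0.06,"turn":0},{"x":0,"y":0,"z":-0.09,"turn":0}]'
python3 -c "
from h import *
rel(.443,-.306,.22,-1.945)"
```

```text
t: 6.92
tool_pos: [0.4347, -0.0287, 0.1659]
orientation: [0.0, -0.455, 0.89, -0.0]
force: [-1.8, -1.8, 1.5]
finger_gap: 0.0191
finger_force: 49.9
t: 7.42
tool_pos: [0.4347, -0.0285, 0.1654]
orientation: [0.0, -0.455, 0.89, -0.0]
force: [-0.4, -0.0, -0.6]
finger_gap: 0.0853
finger_force: 0.0
t: 7.8
tool_pos: [0.4348, -0.0286, 0.2571]
orientation: [0.001, -0.455, 0.89, -0.0]
force: [0.7, -0.1, 0.3]
finger_gap: 0.0848
finger_force: 0.0
t 7.8 pos [ 0.4348 -0.0286  0.2571] th -2.1968 gap 0.0848 0.0 F [ 0.7 -0.1  0.3] M [-0.02 -0.05  0.01] q [ 0.4  -0.42 -0.4   0.   -1.59 -1.03]
-> shift [ 0.22   -0.1691  0.0371] turn -0.2518
```

```bash
python3 -m crank '[{"x":0.03,"y":-0.023,"z":0,"turn":-0.03},{"x":0.07,"y":-0.054,"z":0,"turn":-0.08},{"x":0.11,"y":-0.085,"z":0.01,"turn":-0.13},{"x":0.15,"y":-0.116,"z":0.02,"turn":-0.18},{"x":0.19,"y":-0.146,"z":0.03,"turn":-0.22},{"x":0.21,"y":-0.162,"z":0.037,"turn":-0.252},{"x":0.22,"y":-0.169,"z":0.037,"turn":-0.252},{"x":0.22,"y":-0.169,"z":0.037,"turn":-0.252}]'
python3 - <<'E'
from h import *
rel(.4432,-.3055,.1025,-1.945)
c=camera("top")
a=crop(c["image"],320,269);b=crop(c["image"],414,266)
cv2.imwrite("pics/cup2.png",np.hstack([a,b]))
E
```

```text
t: 8.8
tool_pos: [0.4427, -0.3061, 0.2186]
orientation: [-0.0, -0.563, 0.827, -0.0]
force: [-0.8, 1.2, 0.1]
finger_gap: 0.085
finger_force: 0.0
t 8.8 pos [ 0.4427 -0.3061  0.2186] th -1.9462 gap 0.085 0.0 F [-0.8  1.2  0.1] M [ 0.09  0.04 -0.03] q [-0.23 -0.12 -0.22  0.   -1.47 -0.14]
-> shift [-0.0008 -0.0003  0.1161] turn -0.0012
tile origin 291 247
tile origin 385 244
```

View pics/cup2.png

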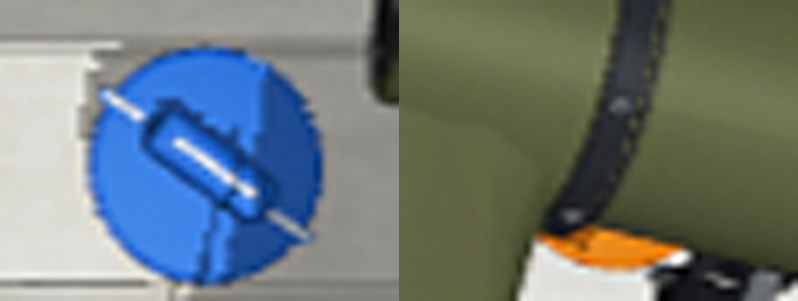

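The blue lid lies flat and concentric on the cup (centre at (206,165) in the left tile). Now grip the orange lid.

```bash
python3 -m crank '[{"x":0,"y":0,"z":0.04,"turn":0},{"x":-0.0008,"y":-0.0003,"z":0.08,"turn":0},{"x":-0.0008,"y":-0.0003,"z":0.1,"turn":0},{"x":-0.0008,"y":-0.0003,"z":0.112,"turn":0},{"x":-0.0008,"y":-0.0003,"z":0.1165,"turn":0},{"x":-0.0008,"y":-0.0003,"z":0.1165,"turn":0}]'
python3 -m crank '[{"x":0,"y":0,"z":0,"turn":0},{"x":0,"y":0,"z":0,"turn":0},{"x":0,"y":0,"z":0,"turn":0},{"x":0,"y":0,"z":0,"turn":0},{"x":0,"y":0,"z":0,"turn":0},{"x":0,"y":0,"z":0,"turn":0}]' 0.01 90
python3 - <<'E'
from h import *
rel(.443,-.3055,.224,-1.945)
c=camera("top")
for p in((206,165),):print("blue placed",ray(c,291+(p[0]+.5)/7-.5,247+(p[1]+.5)/7-.5,.086))
E
```

```text
t: 9.6
tool_pos: [0.4437, -0.3051, 0.1027]
orientation: [0.0, -0.563, 0.826, -0.001]
force: [-0.2, -0.1, -0.0]
finger_gap: 0.0851
finger_force: 0.0
t: 10.35
tool_pos: [0.4435, -0.3054, 0.1025]
orientation: [0.0, -0.563, 0.826, -0.0]
force: [0.9, -0.1, 3.8]
finger_gap: 0.0181
finger_force: 90.6
t 10.35 pos [ 0.4435 -0.3054  0.1025] th -1.9447 gap 0.0181 90.57372450828552 F [ 0.9 -0.1  3.8] M [ 0.08 -0.    0.02] q [-0.23 -0.05 -0.38  0.   -1.24 -0.14]
-> shift [ 0.0003  0.0004 -0.1215] turn 0.0003
blue placed [ 0.43191335 -0.02964913  0.086     ]
```

```bash
python3 -m crank '[{"x":0,"y":0,"z":-0.03,"turn":0},{"x":0,"y":0,"z":-0.08,"turn":0},{"x":0,"y":0,"z":-0.13,"turn":0},{"x":0,"y":0,"z":-0.165,"turn":-0.08},{"x":0,"y":0,"z":-0.18,"turn":-0.2},{"x":0,"y":0,"z":-0.18,"turn":-0.2}]'
python3 -c "
from h import *
rel(.4523,.3428,.27,.339)"
```

```text
t: 11.15
tool_pos: [0.4435, -0.3052, 0.2824]
orientation: [0.0, -0.643, 0.766, -0.0]
force: [-0.0, -0.1, -0.6]
finger_gap: 0.0187
finger_force: 90.0
t 11.15 pos [ 0.4435 -0.3052  0.2824] th -1.7459 gap 0.0187 90.01937627792358 F [-0.  -0.1 -0.6] M [ 0.06  0.05 -0.1 ] q [-0.23 -0.13 -0.12 -0.   -1.58  0.05]
-> shift [-0.6397  0.1042  0.0124] turn -2.0849
```

```bash
python3 -m crank '[{"x":-0.03,"y":0.005,"z":0,"turn":-0.1},{"x":-0.08,"y":0.013,"z":0,"turn":-0.25},{"x":-0.13,"y":0.021,"z":0,"turn":-0.4},{"x":-0.18,"y":0.029,"z":0,"turn":-0.55},{"x":-0.23,"y":0.037,"z":0,"turn":-0.7},{"x":-0.28,"y":0.045,"z":0,"turn":-0.85},{"x":-0.33,"y":0.054,"z":0,"turn":-1.0},{"x":-0.38,"y":0.062,"z":0,"turn":-1.15},{"x":-0.42,"y":0.068,"z":0,"turn":-1.3},{"x":-0.46,"y":0.075,"z":0,"turn":-1.45}]'
python3 -c "
from h import *
rel(.4523,.3428,.27,.339)"
```

```text
t: 12.4
tool_pos: [0.4484, 0.1622, 0.28]
orientation: [0.001, 0.989, -0.146, -0.001]
force: [0.8, -0.3, -0.5]
finger_gap: 0.0186
finger_force: 90.0
t 12.4 pos [0.4484 0.1622 0.28  ] th -0.2922 gap 0.0186 90.00736355781555 F [ 0.8 -0.3 -0.5] M [ 0.03 -0.06 -0.01] q [ 0.77 -0.29 -0.26 -0.   -1.61  0.51]
-> shift [-0.0483 -0.1741  0.0097] turn -0.6312
```

```bash
python3 -m crank '[{"x":-0.012,"y":-0.044,"z":0,"turn":-0.15},{"x":-0.024,"y":-0.088,"z":0,"turn":-0.3},{"x":-0.036,"y":-0.132,"z":0.005,"turn":-0.45},{"x":-0.045,"y":-0.163,"z":0.015,"turn":-0.57},{"x":-0.0483,"y":-0.1741,"z":0.025,"turn":-0.631},{"x":-0.0483,"y":-0.1741,"z":0.028,"turn":-0.631},{"x":-0.0483,"y":-0.1741,"z":0.028,"turn":-0.631}]'
python3 - <<'E'
from h import *
rel(.4523,.3428,.25,.339)
c=camera("scene")
u,v=proj(c,(.4523,.3428,.13));print(u,v)
a=crop(c["image"],u,v,114,86,7)
cv2.imwrite("pics/g1.png",a)
E
```

```text
t: 13.28
tool_pos: [0.4533, 0.3407, 0.253]
orientation: [0.001, 0.986, 0.166, -0.001]
force: [1.2, -0.2, -0.9]
finger_gap: 0.0185
finger_force: 90.0
t 13.28 pos [0.4533 0.3407 0.253 ] th 0.3336 gap 0.0185 89.99851942062378 F [ 1.2 -0.2 -0.9] M [ 0.01  0.02 -0.03] q [ 1.   -0.05 -0.09 -0.   -1.53  0.91]
-> shift [-0.0003 -0.0023  0.003 ] turn -0.0054
261.6389296144742 254.8629283604421
tile origin 204 211
```

View pics/g1.png

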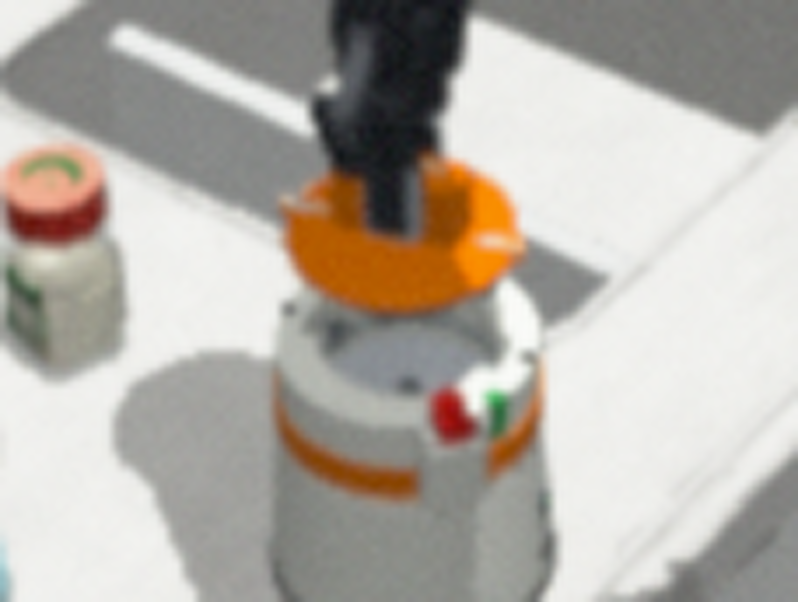

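```bash
python3 - <<'E'
from h import *
c=camera("scene")
f=lambda p,z:ray(c,204+(p[0]+.5)/7-.5,211+(p[1]+.5)/7-.5,z)
for n,a,b,z in(("dots",(291,309),(528,354),.12),("ears",(283,203),(522,241),.1745)):
    A,B=f(a,z),f(b,z);print(n,(A+B)/2,np.linalg.norm(A-B),np.arctan2(*(A-B)[1::-1]))
# predicted flange ellipse and rim for present TCP / vision estimate
for n,ctr,r,z in(("flange",(.4533,.3407),.046,.1745),("rim",(.4523,.3428),.0525,.12)):
    P=np.array([proj(c,(ctr[0]+r*np.cos(t),ctr[1]+r*np.sin(t),z)) for t in np.linspace(0,6.28,100)])
    Q=(P-[204,211]+.5)*7-.5;print(n,Q.min(0),Q.max(0))
E
```

```text
dots [0.45113593 0.34344327 0.12      ] 0.09752017676166917 0.34898416770412743
ears [0.45311275 0.34299459 0.1745    ] 0.09513248121216017 0.3816970955542802
flange [284.80054182 143.86272218] [524.71180475 297.77515424]
rim [273.25661958 242.71672403] [540.77899941 421.6859362 ]
```

```bash
python3 -m crank '[{"x":0,"y":0,"z":0.008,"turn":-0.004},{"x":0,"y":0,"z":0.012,"turn":-0.006},{"x":0,"y":0,"z":0.012,"turn":-0.006}]'
python3 -c "
from h import *
rel(.452,.343,.225,.342)"
```

```text
t: 13.75
tool_pos: [0.4533, 0.3411, 0.2413]
orientation: [0.0, 0.985, 0.17, -0.0]
force: [0.9, 0.2, -0.7]
finger_gap: 0.0187
finger_force: 90.0
t 13.75 pos [0.4533 0.3411 0.2413] th 0.3418 gap 0.0187 90.00060439109802 F [ 0.9  0.2 -0.7] M [0.01 0.03 0.  ] q [ 1.   -0.04 -0.11 -0.   -1.5   0.91]
-> shift [-0.0006 -0.0022  0.0163] turn -0.0002
```

```bash
python3 -m crank '[{"x":-0.0006,"y":-0.0022,"z":0.008,"turn":0},{"x":-0.0006,"y":-0.0022,"z":0.015,"turn":0},{"x":-0.0006,"y":-0.0022,"z":0.018,"turn":0},{"x":-0.0006,"y":-0.0022,"z":0.021,"turn":0},{"x":-0.0006,"y":-0.0022,"z":0.024,"turn":0},{"x":-0.0006,"y":-0.0022,"z":0.024,"turn":0}]'
python3 -c "
from h import *
rel(.452,.343,.2045,.342)"
```

```text
t: 14.5
tool_pos: [0.4521, 0.3432, 0.2176]
orientation: [0.0, 0.985, 0.17, -0.0]
force: [0.8, -0.7, -0.8]
finger_gap: 0.0186
finger_force: 90.0
t 14.5 pos [0.4521 0.3432 0.2176] th 0.3422 gap 0.0186 90.00084042549133 F [ 0.8 -0.7 -0.8] M [-0.02 -0.04  0.02] q [ 1.   -0.04 -0.15 -0.   -1.46  0.91]
-> shift [-0.0001  0.0002  0.0131] turn 0.0002
```

```bash
python3 -m crank '[{"x":0,"y":0,"z":0.003,"turn":0},{"x":0,"y":0,"z":0.006,"turn":0},{"x":0,"y":0,"z":0.009,"turn":0},{"x":0,"y":0,"z":0.011,"turn":0},{"x":0,"y":0,"z":0.0125,"turn":0},{"x":0,"y":0,"z":0.0125,"turn":0}]'
python3 -c "
from h import *
rel(.452,.343,.2045,.342)"
```

```text
t: 15.25
tool_pos: [0.4521, 0.3432, 0.2053]
orientation: [0.0, 0.985, 0.17, -0.0]
force: [-0.1, 0.2, -1.0]
finger_gap: 0.0186
finger_force: 90.0
t 15.25 pos [0.4521 0.3432 0.2053] th 0.3422 gap 0.0186 90.00075101852417 F [-0.1  0.2 -1. ] M [ 0.01 -0.01  0.03] q [ 1.   -0.03 -0.17  0.   -1.44  0.91]
-> shift [-0.0002  0.0002  0.0008] turn 0.0002
```

Still free; press gently on to the rim.

```bash
python3 -m crank '[{"x":0,"y":0,"z":0.001,"turn":0},{"x":0,"y":0,"z":0.002,"turn":0},{"x":0,"y":0,"z":0.002,"turn":0}]'
python3 -c "
from h import *
rel(.452,.343,.2045,.342)"
```

```text
t: 15.62
tool_pos: [0.4522, 0.3433, 0.2045]
orientation: [-0.0, 0.985, 0.17, 0.001]
force: [-2.5, -0.8, 4.4]
finger_gap: 0.0182
finger_force: 90.8
t 15.62 pos [0.4522 0.3433 0.2045] th 0.3424 gap 0.0182 90.78340888023376 F [-2.5 -0.8  4.4] M [-0.34  0.87  0.08] q [ 1.   -0.03 -0.17  0.   -1.43  0.91]
-> shift [-0.0003  0.0002 -0.    ] turn 0.0004
```

```bash
python3 -m crank '[{"x":0,"y":0,"z":0.0006,"turn":0},{"x":0,"y":0,"z":0.0006,"turn":0.06},{"x":0,"y":0,"z":0.0006,"turn":0.12},{"x":0,"y":0,"z":0.0006,"turn":0.18},{"x":0,"y":0,"z":0.0006,"turn":0.24},{"x":0,"y":0,"z":0.0006,"turn":0.3},{"x":0,"y":0,"z":0.0006,"turn":0.3}]'
python3 -c "
from h import *
rel(.452,.343,.2045,-.183)"
```

```text
t: 16.5
tool_pos: [0.4528, 0.3432, 0.2044]
orientation: [-0.0, 1.0, 0.021, 0.001]
force: [-0.3, -2.1, 6.7]
finger_gap: 0.0183
finger_force: 91.1
t 16.5 pos [0.4528 0.3432 0.2044] th 0.0414 gap 0.0183 91.05039596557617 F [-0.3 -2.1  6.7] M [-0.64  0.16 -0.02] q [ 1.   -0.03 -0.17  0.   -1.43  0.61]
-> shift [-0.0008  0.0001 -0.0001] turn 0.2244
```

```bash
python3 -m crank '[{"x":0,"y":0,"z":0,"turn":0.06},{"x":0,"y":0,"z":0,"turn":0.12},{"x":0,"y":0,"z":0,"turn":0.17},{"x":0,"y":0,"z":0,"turn":0.21},{"x":0,"y":0,"z":0,"turn":0.224},{"x":0,"y":0,"z":0,"turn":0.224},{"x":0,"y":0,"z":0,"turn":0.224}]'
python3 - <<'E'
from h import *
rel(.452,.343,.2045,-.183)
c=camera("scene")
a=crop(c["image"],261,247,80,60,10)
cv2.imwrite("pics/g2.png",a)
E
```

```text
t: 17.38
tool_pos: [0.4528, 0.3428, 0.2044]
orientation: [-0.0, 0.996, -0.091, 0.001]
force: [-0.0, -3.5, 7.3]
finger_gap: 0.0184
finger_force: 91.1
t 17.38 pos [0.4528 0.3428 0.2044] th -0.182 gap 0.0184 91.09094381332397 F [-0.  -3.5  7.3] M [-1.04  0.18  0.07] q [ 1.   -0.03 -0.17  0.   -1.43  0.39]
-> shift [-0.0009 -0.     -0.0001] turn 0.001
tile origin 221 217
```

View pics/g2.png

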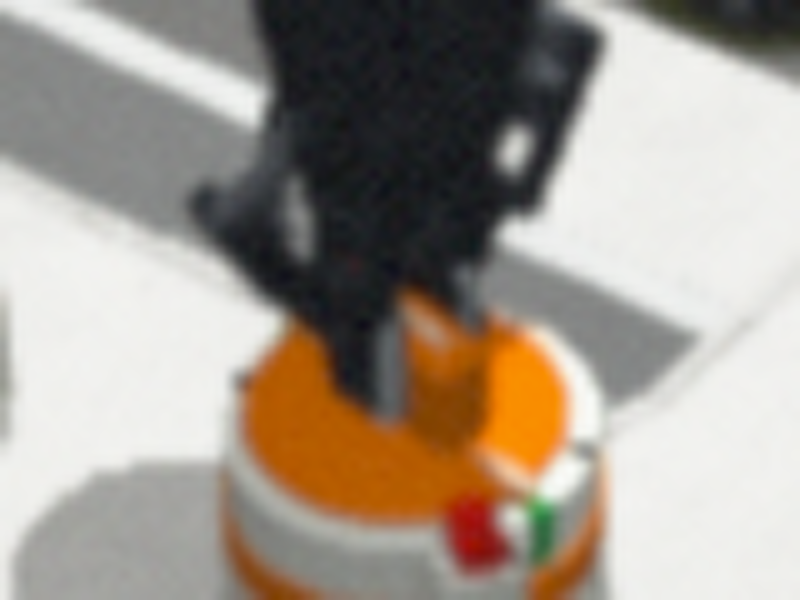

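```bash
python3 - <<'E'
from h import *
c=camera("scene")
f=lambda p,z:ray(c,221+(p[0]+.5)/10-.5,217+(p[1]+.5)/10-.5,z)
C=np.array([.452,.343])
for n,p,z in(("ear",(530,489),.126),("ear in",(488,460),.126),("green",(541,503),.12),("dotR",(586,450),.12),("dotL",(243,381),.12)):
    P=f(p,z);d=P[:2]-C;print(n,P,np.hypot(*d),np.arctan2(-d[1],-d[0]),np.arctan2(d[1],d[0]))
for th in(-.183,-.13,-.24):
  for r in(.036,.05):print(th,r,[(np.array(proj(c,(C[0]-r*np.cos(th),C[1]-r*np.sin(th),.126)))-[221,217]+.5)*10-.5])
rel(.452,.343,.2045,-.183)
E
```

```text
ear [0.40324925 0.35448109 0.126     ] 0.050084441952677264 -0.23129130605564938 2.9103013475341437
ear in [0.41923604 0.35186726 0.126     ] 0.03394268161689964 -0.26430876847234663 2.8772838851174467
green [0.40150333 0.35197816 0.12      ] 0.0512886035015566 -0.1759583189558565 2.9656343346339367
dotR [0.40402272 0.32786207 0.12      ] 0.05030880758187454 0.30563643614479163 -2.8359562174450015
dotL [0.49778656 0.36038191 0.12      ] 0.0489748911440099 -2.77876975819945 0.3628228953903432
-0.183 0.036 [array([500.97508721, 459.13785425])]
-0.183 0.05 [array([536.52380551, 484.6871087 ])]
-0.13 0.036 [array([506.03177121, 455.73199494])]
-0.13 0.05 [array([543.54842957, 479.89635684])]
-0.24 0.036 [array([495.24289083, 462.60210988])]
-0.24 0.05 [array([528.55024046, 489.56330873])]
t 17.48 pos [0.4529 0.3428 0.2044] th -0.182 gap 0.0185 91.09086155891418 F [-0.  -2.8  7.2] M [-1.08  0.21  0.08] q [ 1.   -0.03 -0.17  0.   -1.43  0.39]
-> shift [-0.0009 -0.     -0.0001] turn 0.001
```

```bash
python3 - <<'E'
from h import *
a=crop(camera("top")["image"],183,264,57,57,10)
cv2.imwrite("pics/g3.png",a)
E
```

```text
tile origin 154 235
```

View pics/g3.png

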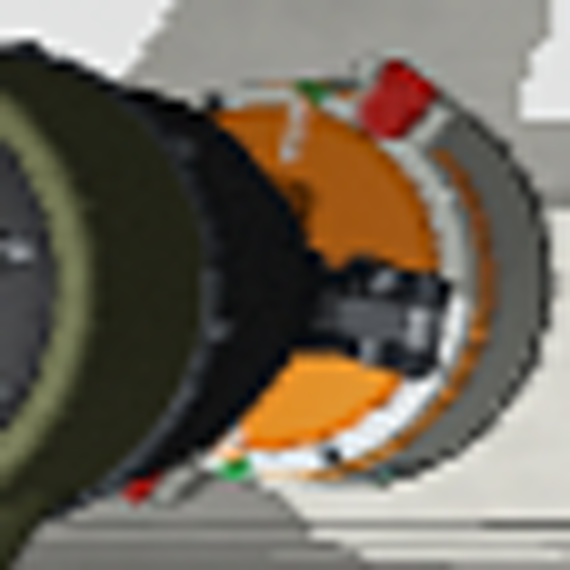

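The top view shows the near ear, (288,155)–(298,100), pointing at the green bar at (313,92), clear of the red latch. The scene view agrees to within its resolution, the gripper's heading matches the pulse axis, and the twisting moment of 0.08 N m is about what pulse should give.

```bash
python3 -m crank '[{"x":0,"y":0,"z":0,"turn":0.004},{"x":0,"y":0,"z":0,"turn":0.004},{"x":0,"y":0,"z":0,"turn":0.004}]'; python3 -c "
from cell import *
print(sign_off())"
```

```text
t: 17.9
tool_pos: [0.4529, 0.3428, 0.2044]
orientation: [-0.0, 0.996, -0.093, 0.001]
force: [0.1, -2.8, 6.5]
finger_gap: 0.0184
finger_force: 91.1
the job is handed in; nothing more can be done
None
```

The job is handed in at 17.9 s: the blue lid is on the blue-banded cup and released, and the orange lid is flat on the grinder rim and still gripped at the pulse marks, judged to within about 0.05 rad in the pictures.

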